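# Shift the board carrier past its spring lock into the test position

### The job

On the board test shuttle, press the steel release bar right down with the fingertips and, keeping it held down, push the black carrier by its upright plate along the track until it is fully home against the end stop under the bridge. Then let the bar spring back up so that its pin locks the carrier, and leave everything. Only press and push: nothing is to be picked up or lifted, and the things standing round about stay where they are.

Things in the scene. Friction and masses are not known exactly. Their poses are not given: they have to be found in the camera images.
- fixture: Board test shuttle fixed to the bench, aluminium base 290 x 145 x 6 mm. Origin: centre of its underside; x = the way the carrier is pushed (open rear end at -145 mm, end stop and bridge in front), y across, z up. Rails 46 mm high, 99 mm apart, from x = -80 to 145 mm, lips over the carrier's edges; between them two runners 30 mm high with a 56 mm slot. Bridge 72 mm high at x = 85 to 109 mm.
- stop_face (a point): Middle of the end stop's face, at fixture x = 135 mm, 34 mm above the bench. The carrier's front edge touches it when the carrier is home.
- release_bar (a joint): Travel of the spring-loaded release bar in m: 0 = up, 0.014 = fully down on its stop; about 2 N to start it, 6 N fully down. Level steel strip 44 mm wide, 148 mm long, in the slot on the track's centreline, fixture x = -138 to 10 mm; its top is 28 mm above the bench when up, 14 mm fully down. The carrier is locked until the bar is more than 9 mm down.
- bar_top (a point): Point on the top of the release bar, on the centreline at fixture x = -105 mm, in the bare part behind the carrier; goes down with the bar. The bar stays level and may be pressed anywhere on its bare part.
- pin_top (a point): Middle of the top of the lock pin that stands on the bar at fixture x = 0: 8 mm along the track, 20 mm wide, top 39 mm above the bench when the bar is up (1 mm proud of the carrier's floor, showing in its window).
- carrier: Black carrier, about 0.5 kg, loose in the track, green circuit board on its front half. Floor 160 x 96 x 8 mm, underside 30 mm above the bench. Origin: on the underside, 65 mm ahead of its rear and 95 mm behind its front edge; axes as the fixture's. Windows 20 mm long at x = 5 (pin in it at the start) and x = -40 mm (when home), a rib between. Fixture x of origin: -9 to -1 mm at the start, 40 mm home.
- push_face (a point): Middle of the rear face of the upright plate at the carrier's rear edge, the face to push, 50 mm above the bench. Plate 50 mm wide, 6 mm thick, top 63 mm above the bench; the face runs down flush to the floor's underside, 2 mm above the raised bar. Fingertips standing on the bar behind this face push it as they slide along the bar. It travels 41 to 49 mm.
- spool: Bystander, to be left alone: solder spool, aluminium, 52 mm diameter, 40 mm tall, standing beside the fixture. Origin: middle of its underside.
- jar: Bystander, to be left alone: small screw-top glass jar, 44 mm diameter, 50 mm tall, beside the rear end of the fixture. Origin: middle of its underside.
- screwdriver: Bystander, to be left alone: screwdriver 160 mm long lying beside the fixture, along x of its own frame.
- heatsink: Bystander, to be left alone: finned aluminium heat sink 40 x 40 x 26 mm, beside the rear end of the fixture. Origin: middle of its underside.
- mouse: Bystander, to be left alone: black computer mouse 100 x 58 x 32 mm. Origin: middle of its underside.
- phone: Bystander, to be left alone: phone lying flat, 145 x 72 x 8 mm. Origin: middle of its underside.
- multimeter: Bystander, to be left alone: hand-held multimeter lying flat, 150 x 75 x 41 mm. Origin: middle of its underside.
Mind the look-alikes: they are no part of the job. What is shaped like the carrier but red or turquoise is not meant.

How it is judged:
By the outcome, as a careful person would: the job done as asked, in the order asked, and still so for the second after the job is handed in, with the robot touching nothing.
It also fails if it takes over 38 s, if anything falls off the work surface, if the arm or the gripper's body presses on something with over 40 N, if the wrist force passes 120 N, or if a joint passes its speed limit or range.

### The arm

A 6-joint arm with a two-finger parallel gripper is mounted at the origin on the work surface. World frame = base frame: x ahead of the robot, y to its left, z up, the work surface at z = 0. Lengths are in m, angles in degrees, forces in N, time in s.
With the tool pointing down it reaches from about 0.3 to 0.75 m from the base axis. Payload 8.5 kg.
Tool frame: the origin (TCP) lies midway between the tips of the shut fingers; the grasp point (between the pads) lies 19 mm behind it (env.hold_point_z is the distance from the TCP to the grasp point, in m); z points along the fingers, y is the line along which they close (so a half turn about z gives the same grasp; the last joint's range is limited). The gripper opens to 85 mm and grips with 20 to 120 N. Pads are 22 mm wide; open, the fingers measure 114 mm over their backs; the gripper's body (76 mm by 85 mm) begins 54 mm behind the grasp point. The pads swing forward as they close: fully open they stand 13 mm farther back than shut.
Start: joints at [59.513, 21.807, 74.336, -0, 83.858, -12.336], TCP at [0.171, 0.523, 0.211] pointing down, gripper open.
Joint ranges: [-178.18, 178.18], [-50.72, 133.34], [12.68, 142.11], [-81.47, 261.47], [9.98, 163.14], [-165.26, 165.26]. Speed limits (degrees/s): [136.94, 136.94, 180, 180, 180, 180].

### API

Orientations are given as a 3x3 rotation matrix whose columns are the frame's x, y, z axes.
In Python, from rig import observe, get_image, camera_info, env gives the robot as it stands.
- The arm moves only by the tool drive_tool, never from a script. Its arguments are lists of equal length, an entry for each row: "offset": the shift along the tool's x, y, z in units of 40 mm (1.0 is 40 mm), a list of three; "turn": the turn, a rotation vector about the tool's x, y, z in units of 6 degrees (1.0 is 6 degrees), a list of three; "hand": the opening, from 0 (shut) to 1 (fully open). A call has exactly 10 rows; each row shifts and turns the commanded pose from where the row before left it, along the tool's axes as they then stand; what a row does not reach is not made up. A row lasts 1/8 s, in which the tool goes at most 62.5 mm and 10.7 degrees, less where a joint would pass 70% of its speed; a pose out of reach is approached as far as the arm can. A call is refused whole if a number of a shift passes 1 or a number of a turn 1, either way. A call with a gripper value outside its range is refused whole. The fingers move at their own pace and stop on an object; "newtons" is the grip in N (left out, the last holds). Time passes only in rows, so rows that do not move let the fingers close, or fill a call up. It gives the time, the measured TCP pose, the force, the opening and the grip force at its end, in the units of the state.
- observe(): the state, without advancing time (a new reading comes with each control period).
- get_image(name): name is "scene" or "side" or "wrist"; returns the picture (480x640x3 uint8, blue, green, red); there is no depth.
- camera_info(name): a dict with "fx", "fy", "cx", "cy" (pixels), "k1" (the pictures are not rectified: a ray, as slopes to the right and down, at radius r is drawn at 1 + k1 r^2 times it, then the intrinsics apply), "world_to_cam" (4x4, takes a point from world to camera coordinates). Camera axes: x right, y down, z forward; pixel columns grow to the right and rows downward; lengths in m; the calibration is good to about 2 mm. A picture is of the moment at which its call begins: read the wrist's pose just before it. camera_info takes no time and is no camera call; for the wrist camera it gives the pose at the moment of the call.
- env.close_job(): hands the job in; it is judged then, once.
The state is a dict: "time_s": time; "q": joint angles; "qvel": joint speeds; "joint_efforts": joint torques, N m; "position": TCP position; "tool_rot": TCP orientation; "ft_force": force on the tool from outside, world axes, zero at the start; "wrist_torque": the same for the moment, N m; "grip_width": finger opening in m; "gripper_force": force on a finger pad.
Only numpy, scipy, OpenCV 4.12 (cv2) and the standard library are available. Lean on these libraries where they do the work, as an engineer would, in place of code of your own. Each camera call takes 0.05 s, during which the arm holds its last target. There are 200 camera calls.

## Working session

There is one attempt and no reset: what is moved stays moved. The work goes in short steps, Python scripts to look and compute and a tool call to move; the robot and the scene stay as the last step left them, time stands still between calls to the robot, and variables do not carry over. Pictures are saved under pics/ and viewed, at most 10 in all, crops included, and the job is handed in when it is done.

Besides the shell and the picture viewer there is one more tool, called after ">>>" by a JSON object that holds its "fn" and its "kwargs", one argument or row to a line. drive_tool: Moves the arm, as the interface text tells. Its arguments: {"type":"object","properties":{"offset":{"type":"array"},"turn":{"type":"array"},"hand":{"type":"array"},"newtons":{"type":"number"}},"required":["offset","turn","hand"]}

```bash
mkdir -p pics; ls; python3 - <<'E'
from rig import *
import cv2
s=observe();print(s['time_s'],s['position'],s['tool_rot'],s['grip_width'])
for n in('scene','side'):
    cv2.imwrite(f'pics/{n}0.png',get_image(n));print(camera_info(n))
print(camera_info('wrist'))
E
```

```text
pics
0.0 [0.1711819  0.52235694 0.21011905] [[-9.50252575e-01  3.11479625e-01 -6.98552794e-04]
 [ 3.11480288e-01  9.50251788e-01 -1.25301044e-03]
 [ 2.73513819e-04 -1.40826182e-03 -9.99998971e-01]] 0.08577241682136577
{'fx': 470.3636476780765, 'fy': 470.3636476780765, 'cx': 313.51947068014795, 'cy': 241.13338474181427, 'k1': -0.04429981878889097, 'world_to_cam': array([[ 0.11762536,  0.99292013,  0.01654951, -0.06756107],
       [ 0.75322369, -0.07834468, -0.65308206, -0.38872673],
       [-0.64716176,  0.0892845 , -0.75710629,  1.53310499],
       [ 0.        ,  0.        ,  0.        ,  1.        ]])}
{'fx': 533.1498683351388, 'fy': 533.1498683351388, 'cx': 319.08830214038335, 'cy': 234.7865919637407, 'k1': -0.12855879791366218, 'world_to_cam': array([[ 0.90408805, -0.42715418,  0.01281016, -0.50304674],
       [-0.31867694, -0.69385789, -0.6457602 ,  0.23554269],
       [ 0.2847276 ,  0.57974178, -0.76343281,  1.04183886],
       [ 0.        ,  0.        ,  0.        ,  1.        ]])}
{'fx': 417.6391712825861, 'fy': 417.6391712825861, 'cx': 317.02319792116845, 'cy': 238.88331854556586, 'k1': 0.016996416940894165, 'world_to_cam': array([[ 3.11471528e-01,  9.50255238e-01, -6.85060793e-04,
        -5.49490290e-01],
       [ 8.99541658e-01, -2.94616278e-01,  3.22530704e-01,
        -4.09024191e-02],
       [ 3.06284661e-01, -1.01075372e-01, -9.46558755e-01,
         3.79405544e-01],
       [ 0.00000000e+00,  0.00000000e+00,  0.00000000e+00,
         1.00000000e+00]])}
```

View pics/scene0.png

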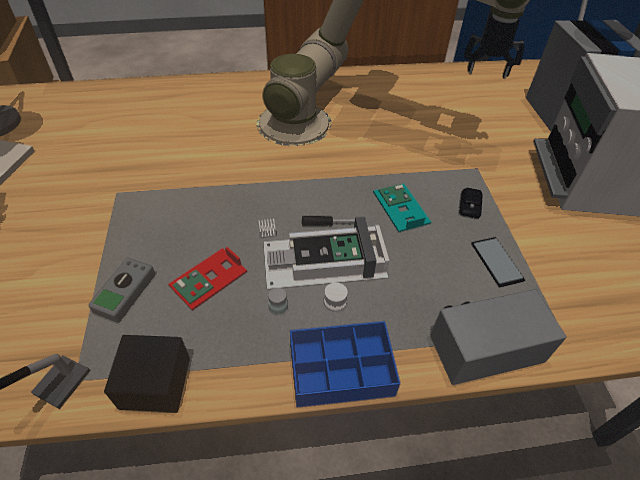

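View pics/side0.png

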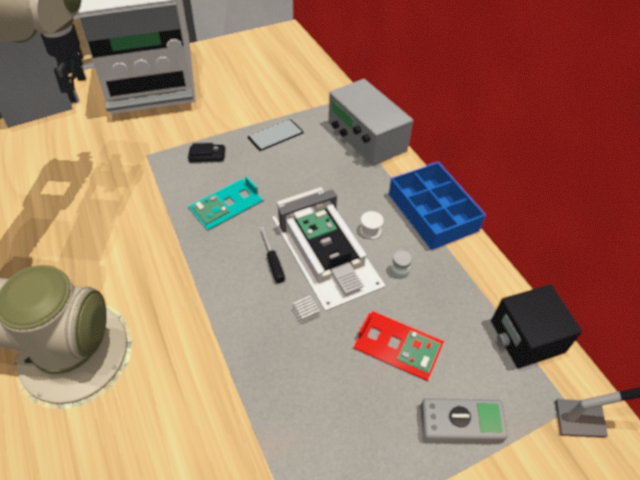

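The scene view shows the fixture at about (325,255), with its open rear end on the left (265,262) and the bridge on the right (367,247). The jar is at (277,299), the spool at (336,295), the heatsink at (267,227) and the screwdriver at (330,221). Next I'll enlarge both views.

```bash
python3 - <<'E'
import cv2
a=cv2.imread('pics/scene0.png')[205:315,255:400];cv2.imwrite('pics/sc.png',cv2.resize(a,None,fx=5.4,fy=5.4,interpolation=cv2.INTER_CUBIC))
a=cv2.imread('pics/side0.png')[180:320,250:420];cv2.imwrite('pics/sd.png',cv2.resize(a,None,fx=4.2,fy=4.2,interpolation=cv2.INTER_CUBIC))
E
```

```text
(no output)
```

View pics/sc.png

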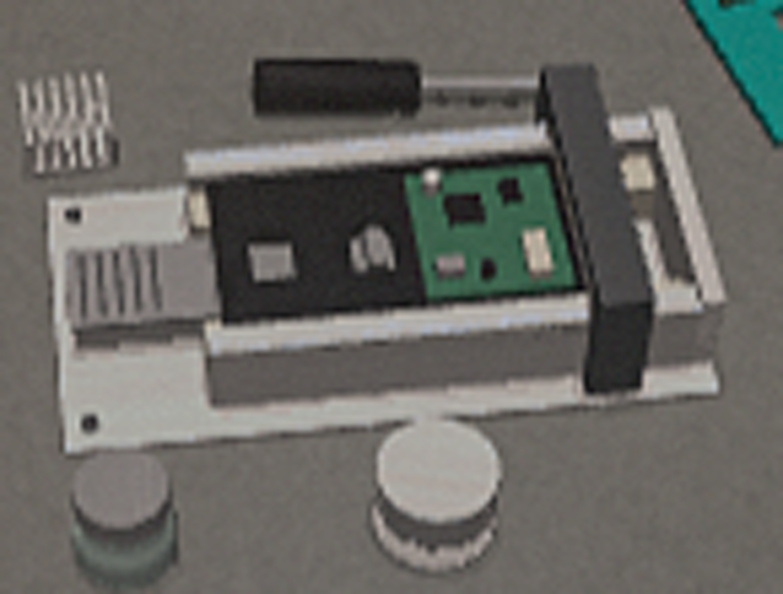

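View pics/sd.png

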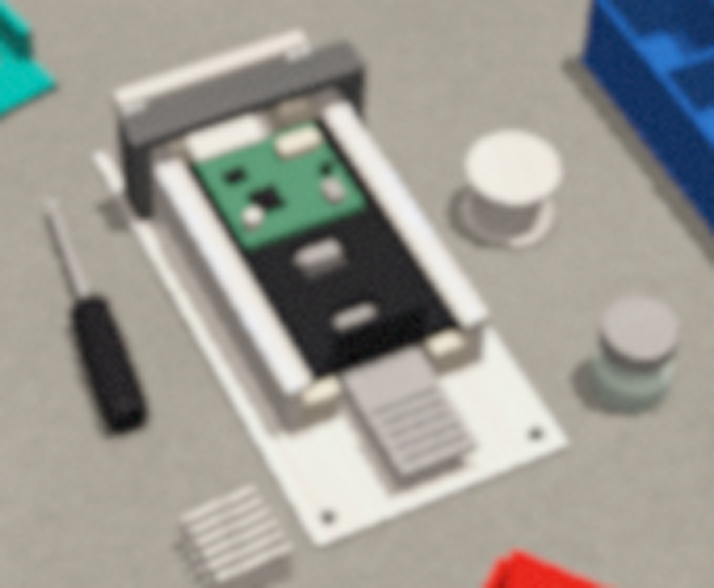

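```bash
cat > h.py <<'E'
import numpy as np, pickle
from scipy.optimize import least_squares
def proj(c,P):
    P=np.atleast_2d(P);W=c['world_to_cam'];p=P@W[:3,:3].T+W[:3,3];s=p[:,:2]/p[:,2:]
    s=s*(1+c['k1']*(s**2).sum(1,keepdims=True));return s*[c['fx'],c['fy']]+[c['cx'],c['cy']]
def fix(v,P):
    c,s=np.cos(v[2]),np.sin(v[2]);P=np.atleast_2d(P)/1000.
    return P@np.array([[c,-s,0],[s,c,0],[0,0,1]]).T+[v[0],v[1],0]
E
python3 - <<'E'
from rig import *
from h import *
C={n:camera_info(n) for n in('scene','side')}
M=[('scene',(-145,72.5,6),(48,199)),('scene',(-145,-72.5,6),(67,452)),('scene',(145,-72.5,6),(718,393)),('scene',(-138,22,28),(66,250)),('scene',(-138,-22,28),(76,328)),
('side',(-145,72.5,6),(318,545)),('side',(-145,-72.5,6),(567,440)),('side',(-138,22,28),(403,475)),('side',(-138,-22,28),(472,445)),('side',(145,72.5,6),(98,152))]
off={'scene':(255,205,5.4),'side':(250,180,4.2)}
def px(n,q): o=off[n];return np.array(q)/o[2]+o[:2]
def res(v): return np.concatenate([proj(C[n],fix(v,P))[0]-px(n,q) for n,P,q in M])
r=least_squares(res,[0.6,0.05,1.5],loss='soft_l1');v=r.x
print(v[:2],np.degrees(v[2]));print(res(v).reshape(-1,2).round(1))
np.save('v.npy',v)
# carrier: scene rear plate top edge z=63 corners(210,?) 
for d in(-9,-5,-1):
  for n in C:
    o=off[n];f=lambda P:((proj(C[n],fix(v,P))-o[:2])*o[2]).round(0).tolist()
    print(d,n,'plate top rear',f([(d-65,25,63),(d-65,-25,63)]),'board-win2 edges',f([(d-50,0,38),(d-30,0,38),(d+95,0,38)]))
print('bar_top',fix(v,(-105,0,28)))
E
```

```text
[0.58313595 0.02276005] 90.22798041702858
[[-1.5  0.1]
 [-1.8  0.2]
 [-0.4  0.1]
 [-1.4  0.2]
 [-2.2  0.1]
 [-1.1 -1.4]
 [-0.3 -0.6]
 [-0.9 -1.7]
 [ 1.2 -1.9]
 [-1.4 -1. ]]
-9 scene plate top rear [[198.0, 183.0], [209.0, 271.0]] board-win2 edges [[238.0, 260.0], [283.0, 256.0], [561.0, 233.0]]
-9 side plate top rear [[339.0, 335.0], [427.0, 302.0]] board-win2 edges [[368.0, 327.0], [351.0, 300.0], [250.0, 140.0]]
-5 scene plate top rear [[208.0, 183.0], [218.0, 270.0]] board-win2 edges [[247.0, 259.0], [292.0, 255.0], [570.0, 232.0]]
-5 side plate top rear [[336.0, 329.0], [424.0, 296.0]] board-win2 edges [[365.0, 322.0], [347.0, 294.0], [247.0, 135.0]]
-1 scene plate top rear [[217.0, 182.0], [228.0, 269.0]] board-win2 edges [[256.0, 258.0], [301.0, 255.0], [578.0, 231.0]]
-1 side plate top rear [[332.0, 323.0], [420.0, 291.0]] board-win2 edges [[361.0, 316.0], [344.0, 289.0], [244.0, 130.0]]
bar_top [[ 0.58355374 -0.08223911  0.028     ]]
```

```bash
cat >> h.py <<'E'
def plan(s,target,turns):
    """per-row tool-frame offsets (units 40mm), equal world steps; turns: rotvec units/row"""
    from scipy.spatial.transform import Rotation as R
    A=np.array(s['tool_rot']);p=np.array(s['position']);d=(np.array(target)-p)/len(turns);out=[]
    for t in turns:
        o=np.round(A.T@d/.04,2);out.append(o.tolist())
        p=p+A@o*.04;A=A@R.from_rotvec(np.radians(6)*np.array(t)).as_matrix()
        d=(np.array(target)-p)/max(1,len(turns)-len(out))
    print(out[:10]);print(out[10:]);print('end',p,A.round(3).tolist())
E
python3 - <<'E'
from rig import *
from h import *
v=np.load('v.npy');t=fix(v,(-105,0,160))[0];print(t)
plan(observe(),t,[[0,0,1]]*11+[[0,0,.93]]+[[0,0,0]]*8)
E
```

```text
[ 0.58355374 -0.08223911  0.16      ]
[[-0.73, -0.56, 0.06], [-0.78, -0.48, 0.06], [-0.83, -0.39, 0.06], [-0.86, -0.31, 0.06], [-0.89, -0.21, 0.06], [-0.91, -0.12, 0.06], [-0.91, -0.03, 0.06], [-0.91, 0.07, 0.06], [-0.9, 0.17, 0.07], [-0.88, 0.26, 0.06]]
[[-0.84, 0.35, 0.07], [-0.8, 0.43, 0.06], [-0.76, 0.51, 0.07], [-0.76, 0.51, 0.06], [-0.76, 0.51, 0.07], [-0.76, 0.51, 0.06], [-0.76, 0.51, 0.07], [-0.76, 0.51, 0.06], [-0.76, 0.52, 0.07], [-0.75, 0.51, 0.06]]
end [ 0.58339655 -0.08222947  0.16018823] [[-0.005, 1.0, -0.001], [1.0, 0.005, -0.001], [-0.001, -0.001, -1.0]]
```

>>> {"fn": "drive_tool", "kwargs": {
  "offset": [
    [-0.73, -0.56, 0.06],
    [-0.78, -0.48, 0.06],
    [-0.83, -0.39, 0.06],
    [-0.86, -0.31, 0.06],
    [-0.89, -0.21, 0.06],
    [-0.91, -0.12, 0.06],
    [-0.91, -0.03, 0.06],
    [-0.91, 0.07, 0.06],
    [-0.9, 0.17, 0.07],
    [-0.88, 0.26, 0.06]
  ],
  "turn": [
    [0, 0, 1],
    [0, 0, 1],
    [0, 0, 1],
    [0, 0, 1],
    [0, 0, 1],
    [0, 0, 1],
    [0, 0, 1],
    [0, 0, 1],
    [0, 0, 1],
    [0, 0, 1]
  ],
  "hand": [0, 0, 0, 0, 0, 0, 0, 0, 0, 0]
}}

```text
time_s: 1.35
position: [0.3783, 0.2191, 0.1861]
tool_rot: [[-0.202, 0.979, -0.0], [0.979, 0.202, -0.0], [-0.0, -0.001, -1.0]]
ft_force: [0.4, 1.1, -0.6]
grip_width: -0.0003
gripper_force: 0.0
```

>>> {"fn": "drive_tool", "kwargs": {
  "offset": [
    [-0.84, 0.35, 0.07],
    [-0.8, 0.43, 0.06],
    [-0.76, 0.51, 0.07],
    [-0.76, 0.51, 0.06],
    [-0.76, 0.51, 0.07],
    [-0.76, 0.51, 0.06],
    [-0.76, 0.51, 0.07],
    [-0.76, 0.51, 0.06],
    [-0.76, 0.52, 0.07],
    [-0.75, 0.51, 0.06]
  ],
  "turn": [
    [0, 0, 1],
    [0, 0, 0.93],
    [0, 0, 0],
    [0, 0, 0],
    [0, 0, 0],
    [0, 0, 0],
    [0, 0, 0],
    [0, 0, 0],
    [0, 0, 0],
    [0, 0, 0]
  ],
  "hand": [0, 0, 0, 0, 0, 0, 0, 0, 0, 0]
}}

```text
time_s: 2.6
position: [0.584, -0.083, 0.1598]
tool_rot: [[-0.005, 1.0, -0.001], [1.0, 0.005, 0.0], [0.0, -0.001, -1.0]]
ft_force: [-0.6, -0.0, 0.8]
grip_width: -0.0
gripper_force: 0.0
```

```bash
python3 - <<'E'
from rig import *
import cv2,pickle
s=observe();c=camera_info('wrist');im=get_image('wrist');s=observe()
print(s['time_s'],s['position'],s['tool_rot'].round(3),s['ft_force'])
pickle.dump(c,open('w1.pkl','wb'));cv2.imwrite('pics/w1.png',im)
E
```

```text
2.65 [ 0.58579333 -0.08652817  0.15912054] [[-0.002  1.     0.   ]
 [ 1.     0.002 -0.001]
 [-0.001  0.    -1.   ]] [-1.48224576 -3.7549444  -0.19148604]
```

View pics/w1.png

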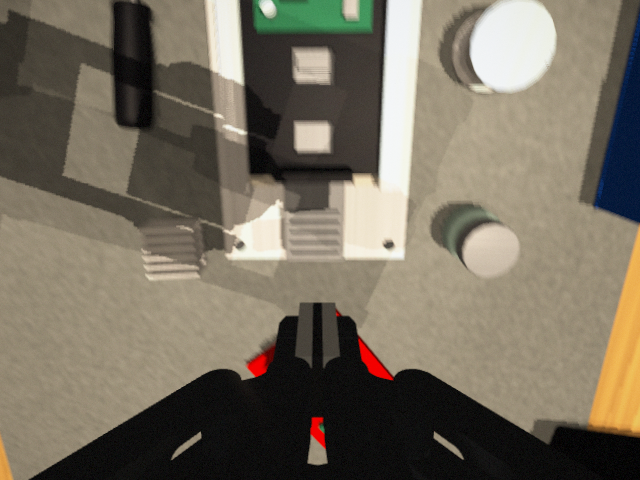

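The wrist view shows the base's rear corners at (228,259) and (405,260), the bar's rear end at row ~262, columns 286–342, and the carrier's rear window at (313,137). I'll take a fresh settled image and enlarge it.

```bash
python3 - <<'E'
from rig import *
import cv2,pickle
for i in range(3):
    s=observe();c=camera_info('wrist');im=get_image('wrist');print(s['time_s'],s['position'],s['qvel'].round(2),s['ft_force'])
pickle.dump(c,open('w1.pkl','wb'))
a=im[90:275,215:420];cv2.imwrite('pics/w2.png',cv2.resize(a,None,fx=3.2,fy=3.2,interpolation=cv2.INTER_CUBIC))
E
```

```text
2.65 [ 0.58579333 -0.08652817  0.15912054] [ 1.94 -2.02  4.69  0.13 -1.4   3.31] [-1.48224576 -3.7549444  -0.19148604]
2.7 [ 0.58459437 -0.08458245  0.15911484] [ 2.52 -2.37  3.64  0.71  0.06  1.66] [-1.33752794  0.67216777  0.19653213]
2.75 [ 0.58367949 -0.08297301  0.15935259] [ 1.71 -1.8   2.01  0.25  0.11  0.47] [-0.11111072 -0.04870517  0.13586722]
```

View pics/w2.png

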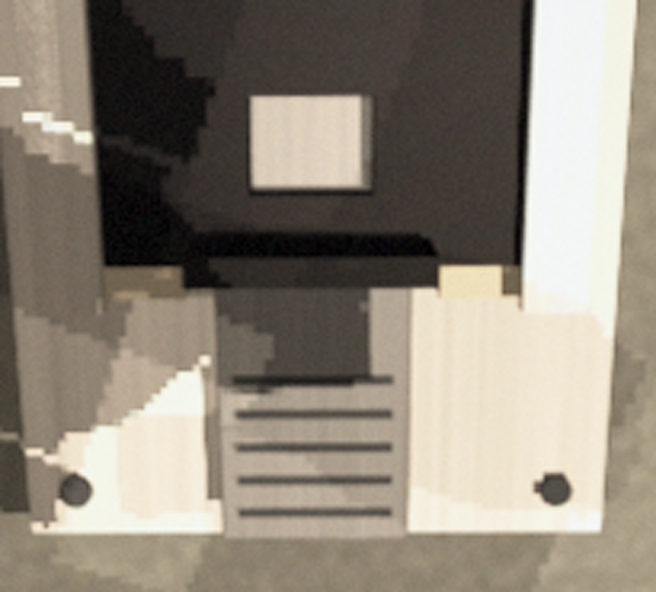

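```bash
python3 - <<'E'
from h import *
c=pickle.load(open('w1.pkl','rb'));v0=np.load('v.npy')
M=[((-145,72.5,6),(30,533),0),((-145,-72.5,6),(601,531),0),((-138,22,28),(224,536),0),((-138,-22,28),(407,536),0),
((-65,25,63),(185,288),1),((-65,-25,63),(437,288),1),((-50,0,38),(310,190),1),((-30,0,38),(310,95),1)]
px=lambda q:np.array(q)/3.2+(215,90)
def res(u):return np.concatenate([proj(c,fix(u[:3],np.array(P)+[u[3]*k,0,0]))[0]-px(q) for P,q,k in M])
r=least_squares(res,[*v0,-5],x_scale=[.01,.01,.01,1]);u=r.x
print(v0,u[:2],np.degrees(u[2]),u[3]);print(res(u).reshape(-1,2).round(1).tolist())
np.save('u.npy',u)
print('contact bar',fix(u[:3],(-105,0,28)),'pushface start/home',fix(u[:3],[(u[3]-65,0,50),(-25,0,50)]))
E
```

```text
[0.58313595 0.02276005 1.57477534] [0.57928979 0.02343569] 90.45490190005869 -7.196057344935376
[[-0.4, -0.2], [0.7, -0.4], [-0.9, 0.4], [0.4, 0.2], [-0.9, -0.0], [0.6, -0.4], [0.4, 1.0], [0.1, -0.5]]
contact bar [[ 0.58012343 -0.08156101  0.028     ]] pushface start/home [[ 0.57986299 -0.0487581   0.05      ]
 [ 0.57948828 -0.00156353  0.05      ]]
```

>>> {"fn": "drive_tool", "kwargs": {
  "offset": [
    [0, -0.09, 0.3],
    [0, 0, 0.4],
    [0, 0, 0.4],
    [0, 0, 0.4],
    [0, 0, 0.4],
    [0, 0, 0.4],
    [0, 0, 0.4],
    [0, 0, 0.3],
    [0, 0, 0.1],
    [0, 0, 0]
  ],
  "turn": [
    [0, 0, 0],
    [0, 0, 0],
    [0, 0, 0],
    [0, 0, 0],
    [0, 0, 0],
    [0, 0, 0],
    [0, 0, 0],
    [0, 0, 0],
    [0, 0, 0],
    [0, 0, 0]
  ],
  "hand": [0, 0, 0, 0, 0, 0, 0, 0, 0, 0]
}}

```text
time_s: 4.05
position: [0.5801, -0.082, 0.0363]
tool_rot: [[-0.005, 1.0, 0.0], [1.0, 0.005, -0.0], [-0.0, 0.0, -1.0]]
ft_force: [0.2, 0.4, -0.3]
grip_width: 0.0001
gripper_force: 0.0
```

```bash
python3 - <<'E'
from rig import *
import cv2
s=observe();print(s['time_s'],s['position'],s['ft_force'])
im=get_image('side');cv2.imwrite('pics/sd2.png',cv2.resize(im[160:330,240:420],None,fx=3.5,fy=3.5,interpolation=cv2.INTER_CUBIC))
E
```

```text
4.05 [ 0.58007971 -0.08201346  0.03630838] [ 0.22283284  0.37689198 -0.28592997]
```

View pics/sd2.png

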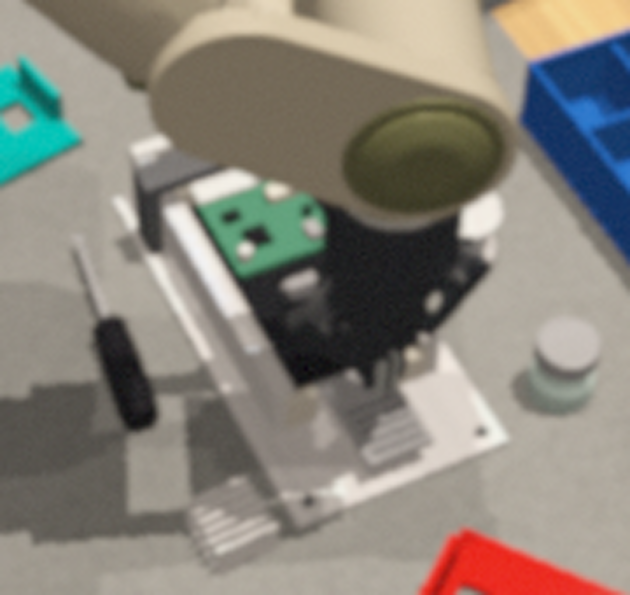

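The fingertips, at about (385,375), stand over the bar just behind the plate. Now I'll press down.

>>> {"fn": "drive_tool", "kwargs": {
  "offset": [
    [0, 0, 0.1],
    [0, 0, 0.1],
    [0, 0, 0.1],
    [0, 0, 0.1],
    [0, 0, 0.05],
    [0, 0, 0.05],
    [0, 0, 0.03],
    [0, 0, 0.02],
    [0, 0, 0],
    [0, 0, 0]
  ],
  "turn": [
    [0, 0, 0],
    [0, 0, 0],
    [0, 0, 0],
    [0, 0, 0],
    [0, 0, 0],
    [0, 0, 0],
    [0, 0, 0],
    [0, 0, 0],
    [0, 0, 0],
    [0, 0, 0]
  ],
  "hand": [0, 0, 0, 0, 0, 0, 0, 0, 0, 0]
}}

```text
time_s: 5.35
position: [0.58, -0.082, 0.0144]
tool_rot: [[-0.005, 1.0, 0.0], [1.0, 0.005, -0.0], [-0.0, 0.0, -1.0]]
ft_force: [0.7, 0.3, -0.7]
grip_width: 0.0002
gripper_force: 0.0
```

```bash
python3 - <<'E'
from rig import *
import cv2
s=observe();print(s['time_s'],s['position'],s['ft_force'],s['wrist_torque'],s['joint_efforts'])
im=get_image('wrist');cv2.imwrite('pics/w3.png',im)
for i in range(3): get_image('wrist');print(observe()['ft_force'])
E
```

```text
5.35 [ 0.5800169  -0.08199934  0.01438395] [ 0.69429403  0.3130637  -0.73019796] [ 0.02891423  0.04950138 -0.03315083] [-5.55511342e-04 -5.22671020e+01 -1.71436161e+01 -1.29384798e-04
  1.65009851e-04 -3.40089446e-05]
[-0.43043514 -0.49979128  0.11504125]
[ 0.04738061 -0.25719496  0.75726358]
[-0.11692301  1.09248946 -0.53343383]
```

View pics/w3.png

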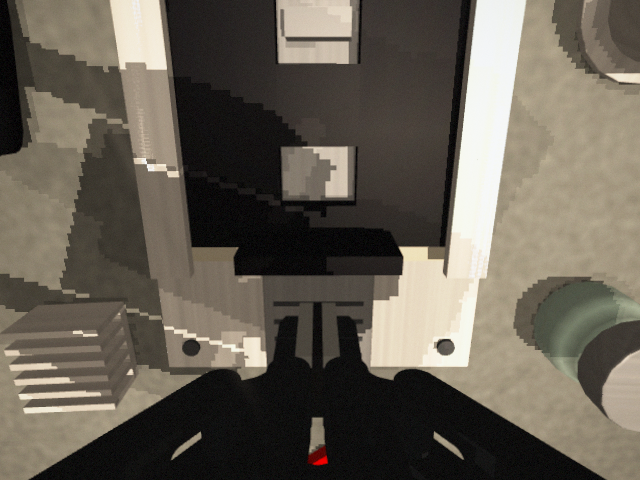

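```bash
python3 - <<'E'
from rig import *
from h import *
c0=pickle.load(open('w1.pkl','rb'));c=camera_info('wrist');u=np.load('u.npy');s=observe()
print('tcp px',proj(c,s['position']))
G=[]
for r in(380,413,447,480):
    f=lambda x:proj(c0,fix(u[:3],(x[0],0,28)))[0,1]-(r/3.2+90)
    G.append(least_squares(f,[-110.],diff_step=1e-3).x[0])
print(G)
for z in(28,14):
    print(z,'grooves',[proj(c,fix(u[:3],(g,0,z)))[0].round(0).tolist() for g in G],'edges at first groove',proj(c,fix(u[:3],[(G[0],22,z),(G[0],-22,z)])).round(0).tolist())
    print('pin top rear/front edges',proj(c,fix(u[:3],[(-4,10,z+11),(-4,-10,z+11),(4,0,z+11)])).round(0).tolist())
print('front window',proj(c,fix(u[:3],[(u[3]-5,0,38),(u[3]+15,0,38)])).round(0).tolist(), 'rear win',proj(c,fix(u[:3],[(u[3]-50,0,38),(u[3]-30,0,38)])).round(0).tolist())
print('base rear',proj(c,fix(u[:3],[(-145,72.5,6),(-145,-72.5,6)])).round(0).tolist(),'plate top rear',proj(c,fix(u[:3],[(u[3]-65,25,63),(u[3]-65,-25,63)])).round(0).tolist())
E
```

```text
tcp px [[318.25009168 300.62039233]]
[np.float64(-99.92797348674449), np.float64(-107.68181451370599), np.float64(-115.80658690561323), np.float64(-123.8272279894562)]
28 grooves [[319.0, 304.0], [319.0, 321.0], [319.0, 339.0], [319.0, 356.0]] edges at first groove [[263.0, 304.0], [374.0, 304.0]]
pin top rear/front edges [[284.0, 31.0], [352.0, 31.0], [318.0, -0.0]]
14 grooves [[319.0, 289.0], [319.0, 305.0], [319.0, 322.0], [319.0, 337.0]] edges at first groove [[267.0, 289.0], [370.0, 289.0]]
pin top rear/front edges [[287.0, 37.0], [349.0, 37.0], [318.0, 9.0]]
front window [[318.0, 61.0], [318.0, -15.0]] rear win [[319.0, 205.0], [318.0, 145.0]]
base rear [[167.0, 368.0], [470.0, 367.0]] plate top rear [[234.0, 276.0], [404.0, 275.0]]
```

The fingertip's TCP is at (318,301), and groove lines show near rows 290–303 and the pin's rear edge near row 38. A column profile will tell whether the bar is down.

```bash
python3 - <<'E'
import cv2
im=cv2.imread('pics/w3.png',0)
print(im[272:330,283].tolist());print(im[272:330,360].tolist());print(im[20:66,318].tolist(),im[295,255:285].tolist(),im[295,360:385].tolist())
E
```

```text
[12, 11, 12, 43, 67, 76, 76, 76, 78, 76, 77, 75, 73, 73, 73, 74, 73, 75, 80, 76, 74, 75, 73, 76, 76, 78, 76, 76, 77, 52, 28, 32, 33, 36, 61, 76, 74, 76, 76, 72, 75, 77, 74, 76, 72, 67, 46, 22, 16, 13, 14, 11, 13, 15, 10, 14, 14, 18]
[33, 31, 32, 59, 77, 74, 73, 74, 74, 73, 76, 74, 77, 77, 76, 74, 77, 72, 78, 74, 76, 74, 76, 73, 74, 73, 73, 74, 72, 56, 35, 34, 36, 39, 63, 75, 74, 72, 75, 72, 75, 72, 71, 72, 75, 73, 70, 50, 35, 33, 35, 45, 69, 75, 73, 74, 74, 74]
[201, 202, 202, 200, 201, 204, 202, 202, 204, 203, 203, 204, 202, 205, 206, 204, 169, 79, 57, 60, 68, 130, 187, 187, 185, 184, 185, 183, 183, 184, 187, 185, 187, 183, 185, 185, 186, 184, 189, 185, 186, 186, 179, 99, 56, 56] [114, 109, 107, 104, 106, 108, 108, 103, 85, 70, 73, 75, 74, 74, 74, 75, 76, 75, 73, 74, 75, 76, 79, 77, 80, 78, 76, 77, 76, 72] [73, 74, 73, 79, 73, 76, 74, 75, 71, 70, 74, 73, 70, 91, 112, 112, 109, 113, 111, 109, 110, 109, 112, 112, 114]
```

```bash
python3 - <<'E'
from rig import *
from h import *
import cv2
c=camera_info('side')
for z in(.0363,.05,.06,.07):print(z,((proj(c,(.5801,-.082,z))-[240,160])*3.5).round(0))
u=np.load('u.npy')
for x in(-11,11):
  for z in(14,28,38):print(x,z,proj(camera_info('wrist'),fix(u[:3],(-105.4+x,0,z))).round(0))
s=observe();print(s['time_s'],s['position'],s['ft_force'])
im=get_image('side');a=cv2.resize(im[225:300,310:390],None,fx=7,fy=7,interpolation=cv2.INTER_CUBIC)
b=cv2.imread('pics/sd2.png')[227:490,245:525];b=cv2.resize(b,(560,525))
cv2.imwrite('pics/sd3.png',cv2.resize(cv2.hconcat([a,b]),(800,375)))
print(((proj(c,(.58,-.082,.0144))-[310,225])*7*375/525).round(0))
E
```

```text
0.0363 [[371. 400.]]
0.05 [[372. 387.]]
0.06 [[373. 377.]]
0.07 [[373. 367.]]
-11 14 [[319. 323.]]
-11 28 [[319. 340.]]
-11 38 [[319. 355.]]
11 14 [[318. 277.]]
11 28 [[319. 291.]]
11 38 [[319. 303.]]
5.55 [ 0.58000368 -0.08198244  0.01436227] [-0.11692301  1.09248946 -0.53343383]
[[177. 277.]]
```

View pics/sd3.png

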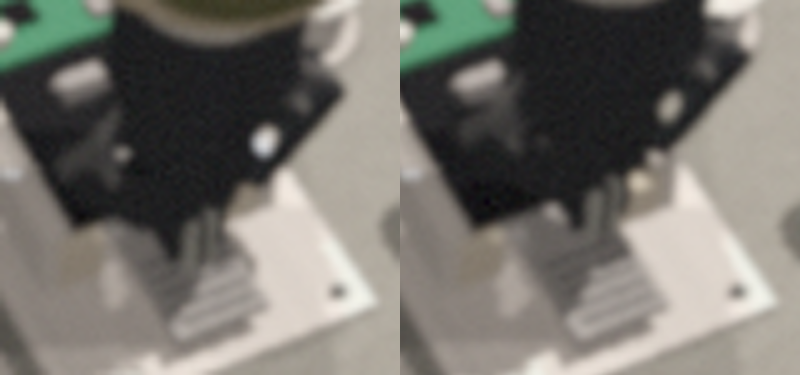

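Both views put the fingertip ends about 13 mm higher than the TCP reading says. That fits the zero force with the bar still up at 28 mm. I'll press on in small steps and watch the force.

>>> {"fn": "drive_tool", "kwargs": {
  "offset": [
    [0, 0, 0.03],
    [0, 0, 0.03],
    [0, 0, 0.03],
    [0, 0, 0.03],
    [0, 0, 0],
    [0, 0, 0],
    [0, 0, 0],
    [0, 0, 0],
    [0, 0, 0],
    [0, 0, 0]
  ],
  "turn": [
    [0, 0, 0],
    [0, 0, 0],
    [0, 0, 0],
    [0, 0, 0],
    [0, 0, 0],
    [0, 0, 0],
    [0, 0, 0],
    [0, 0, 0],
    [0, 0, 0],
    [0, 0, 0]
  ],
  "hand": [0, 0, 0, 0, 0, 0, 0, 0, 0, 0]
}}

```text
time_s: 6.85
position: [0.58, -0.082, 0.0095]
tool_rot: [[-0.005, 1.0, 0.0], [1.0, 0.005, -0.0], [-0.0, 0.0, -1.0]]
ft_force: [-0.4, 0.1, -1.2]
grip_width: -0.0001
gripper_force: 0.0
```

```bash
cat > bar.py <<'E'
from rig import *
from h import *
import cv2
u=np.load('u.npy');s=observe();c=camera_info('wrist');im=get_image('wrist');cv2.imwrite('pics/l%d.png'%(s['time_s']*100),im)
F=[s['ft_force']]
for _ in range(3): get_image('wrist');F.append(observe()['ft_force'])
print(s['time_s'],s['position'].round(4),'F',np.mean(F,0).round(2))
g=cv2.cvtColor(im,cv2.COLOR_BGR2GRAY)
for col in(279,283,357,361):
    p=g[240:360,col].astype(int);print(col,[int(r)+240 for r in range(3,117) if p[r]<50 and p[r]<p[r-3]-15][:12])
for z in(28,24,20,14):print(z,proj(c,fix(u[:3],[(x,0,z) for x in(-99.9,-107.7)]))[:,1].round(1),proj(c,fix(u[:3],(-4,0,z+11)))[0,1].round(1))
p=g[:90,318].astype(int);print('pin/window',[r for r in range(3,87) if p[r]<120 and p[r]<p[r-3]-40])
E
python3 bar.py
```

```text
6.85 [ 0.58   -0.082   0.0095] F [ 0.15 -0.14 -0.69]
279 [308, 309, 310, 323, 324, 325, 326, 327]
283 [308, 309, 310, 318, 319, 320, 321]
357 [307, 308, 309, 310, 326, 327, 328, 334, 335, 336, 337, 338]
361 [307, 308, 309, 326, 327, 328]
28 [309.9 327.8] 28.2
24 [305.  322.5] 30.3
20 [300.3 317.5] 32.3
14 [293.7 310.4] 35.1
pin/window [35, 36, 37, 62, 63, 64]
```

>>> {"fn": "drive_tool", "kwargs": {
  "offset": [
    [0, 0, 0.03],
    [0, 0, 0.03],
    [0, 0, 0.03],
    [0, 0, 0.03],
    [0, 0, 0.03],
    [0, 0, 0],
    [0, 0, 0],
    [0, 0, 0],
    [0, 0, 0],
    [0, 0, 0]
  ],
  "turn": [
    [0, 0, 0],
    [0, 0, 0],
    [0, 0, 0],
    [0, 0, 0],
    [0, 0, 0],
    [0, 0, 0],
    [0, 0, 0],
    [0, 0, 0],
    [0, 0, 0],
    [0, 0, 0]
  ],
  "hand": [0, 0, 0, 0, 0, 0, 0, 0, 0, 0]
}}

```text
time_s: 8.3
position: [0.58, -0.082, 0.0035]
tool_rot: [[-0.005, 1.0, 0.0], [1.0, 0.005, -0.0], [-0.0, 0.0, -1.0]]
ft_force: [-0.7, 0.3, 2.8]
grip_width: -0.0001
gripper_force: 1.5
```

```bash
python3 bar.py
```

```text
8.3 [ 0.58   -0.082   0.0035] F [-0.89  0.15  2.91]
279 [310, 311, 312, 323, 324, 325, 327, 328]
283 [310, 311, 312, 319, 320, 321, 336]
357 [310, 311, 312, 328, 329, 330, 331, 337]
361 [310, 311, 312, 328, 329, 330]
28 [317.7 336.1] 24.8
24 [312.4 330.5] 27.1
20 [307.4 325.1] 29.3
14 [300.3 317.5] 32.3
pin/window [34, 35, 36, 61, 62, 63]
```

Contact: the force is now 2.9 N and the grooves show the bar moving down. The tip offset is about 21 mm, so I'll keep pressing.

>>> {"fn": "drive_tool", "kwargs": {
  "offset": [
    [0, 0, 0.04],
    [0, 0, 0.04],
    [0, 0, 0.04],
    [0, 0, 0.04],
    [0, 0, 0.03],
    [0, 0, 0.03],
    [0, 0, 0],
    [0, 0, 0],
    [0, 0, 0],
    [0, 0, 0]
  ],
  "turn": [
    [0, 0, 0],
    [0, 0, 0],
    [0, 0, 0],
    [0, 0, 0],
    [0, 0, 0],
    [0, 0, 0],
    [0, 0, 0],
    [0, 0, 0],
    [0, 0, 0],
    [0, 0, 0]
  ],
  "hand": [0, 0, 0, 0, 0, 0, 0, 0, 0, 0]
}}

```text
time_s: 9.75
position: [0.58, -0.082, -0.0052]
tool_rot: [[-0.005, 1.0, 0.0], [1.0, 0.005, -0.0], [-0.0, 0.0, -1.0]]
ft_force: [-1.9, -0.6, 4.9]
grip_width: 0.0004
gripper_force: 2.7
```

```bash
python3 bar.py
```

```text
9.75 [ 0.58   -0.082  -0.0052] F [-1.52  0.3   5.32]
279 [310, 311, 312, 323, 324, 325, 326, 327]
283 [310, 311, 312, 318, 319, 320, 321]
357 [247, 248, 249, 310, 311, 312, 328, 329, 330, 337]
361 [247, 248, 310, 311, 312, 328, 329, 330]
28 [330.2 349.4] 19.1
24 [324.3 343.1] 21.8
20 [318.7 337.1] 24.3
14 [310.8 328.7] 27.8
pin/window [34, 35, 36, 58, 59, 60]
```

>>> {"fn": "drive_tool", "kwargs": {
  "offset": [
    [0, 0, 0.02],
    [0, 0, 0.02],
    [0, 0, 0.02],
    [0, 0, 0.01],
    [0, 0, 0],
    [0, 0, 0],
    [0, 0, 0],
    [0, 0, 0],
    [0, 0, 0],
    [0, 0, 0]
  ],
  "turn": [
    [0, 0, 0],
    [0, 0, 0],
    [0, 0, 0],
    [0, 0, 0],
    [0, 0, 0],
    [0, 0, 0],
    [0, 0, 0],
    [0, 0, 0],
    [0, 0, 0],
    [0, 0, 0]
  ],
  "hand": [0, 0, 0, 0, 0, 0, 0, 0, 0, 0]
}}

```text
time_s: 11.2
position: [0.5802, -0.082, -0.0069]
tool_rot: [[-0.005, 1.0, 0.001], [1.0, 0.005, -0.0], [-0.0, 0.001, -1.0]]
ft_force: [-3.4, 1.2, 15.0]
grip_width: 0.0002
gripper_force: 7.4
```

The force of 15 N means the bar is on its stop. Now I'll push along the track.

>>> {"fn": "drive_tool", "kwargs": {
  "offset": [
    [0.1, 0, 0],
    [0.12, 0, 0],
    [0.12, 0, 0],
    [0.12, 0, 0],
    [0.12, 0, 0],
    [0.12, 0, 0],
    [0.12, 0, 0],
    [0.12, 0, 0],
    [0.12, 0, 0],
    [0.1, 0, 0]
  ],
  "turn": [
    [0, 0, 0],
    [0, 0, 0],
    [0, 0, 0],
    [0, 0, 0],
    [0, 0, 0],
    [0, 0, 0],
    [0, 0, 0],
    [0, 0, 0],
    [0, 0, 0],
    [0, 0, 0]
  ],
  "hand": [0, 0, 0, 0, 0, 0, 0, 0, 0, 0]
}}

```text
time_s: 12.45
position: [0.5816, -0.038, -0.0067]
tool_rot: [[-0.005, 1.0, 0.005], [1.0, 0.005, -0.004], [-0.004, 0.005, -1.0]]
ft_force: [0.7, -10.8, 10.1]
grip_width: 0.0001
gripper_force: 5.9
```

```bash
python3 - <<'E'
from rig import *
from h import *
import cv2
u=np.load('u.npy');s=observe();c=camera_info('wrist');im=get_image('wrist');cv2.imwrite('pics/p1.png',im)
print(s['time_s'],s['position'].round(4),s['ft_force'])
g=cv2.cvtColor(im,cv2.COLOR_BGR2GRAY)
print('rear-win col',g[120:290:2,318].tolist())
for d in range(-10,45,5):print(d,proj(c,fix(u[:3],[(d-50,0,38),(d-30,0,38),(d-65,0,63)]))[:,1].round(0))
E
```

```text
12.45 [ 0.5816 -0.038  -0.0067] [  0.72282586 -10.83870523  10.07021643]
rear-win col [140, 140, 138, 140, 139, 128, 12, 57, 56, 56, 51, 53, 52, 52, 53, 55, 45, 15, 14, 15, 21, 15, 12, 17, 15, 14, 14, 18, 14, 13, 16, 18, 12, 13, 15, 13, 18, 14, 17, 15, 10, 19, 8, 14, 4, 17, 1, 2, 10, 3, 76, 178, 179, 180, 178, 180, 180, 177, 180, 179, 181, 167, 72, 67, 69, 71, 67, 69, 70, 70, 69, 66, 72, 74, 69, 68, 43, 6, 5, 3, 12, 6, 8, 10, 4]
-10 [360. 306. 459.]
-5 [347. 291. 445.]
0 [334. 277. 431.]
5 [320. 261. 416.]
10 [306. 246. 401.]
15 [291. 230. 385.]
20 [277. 213. 369.]
25 [261. 196. 353.]
30 [246. 179. 335.]
35 [230. 161. 318.]
40 [213. 143. 300.]
```

The carrier moves with the fingers, and its origin is now at about 20 mm. The remaining 20 mm comes next, slower.

>>> {"fn": "drive_tool", "kwargs": {
  "offset": [
    [0.06, 0, 0],
    [0.06, 0, 0],
    [0.06, 0, 0],
    [0.06, 0, 0],
    [0.06, 0, 0],
    [0.06, 0, 0],
    [0.05, 0, 0],
    [0.05, 0, 0],
    [0.02, 0, 0],
    [0, 0, 0]
  ],
  "turn": [
    [0, 0, 0],
    [0, 0, 0],
    [0, 0, 0],
    [0, 0, 0],
    [0, 0, 0],
    [0, 0, 0],
    [0, 0, 0],
    [0, 0, 0],
    [0, 0, 0],
    [0, 0, 0]
  ],
  "hand": [0, 0, 0, 0, 0, 0, 0, 0, 0, 0]
}}

```text
time_s: 13.75
position: [0.5816, -0.0187, -0.0066]
tool_rot: [[-0.005, 1.0, 0.005], [1.0, 0.005, -0.004], [-0.004, 0.005, -1.0]]
ft_force: [0.4, -10.2, 12.1]
grip_width: -0.0001
gripper_force: 6.0
```

```bash
cat > car.py <<'E'
from rig import *
from h import *
import cv2
u=np.load('u.npy');s=observe();c=camera_info('wrist');im=get_image('wrist');cv2.imwrite('pics/p%d.png'%(100*s['time_s']),im)
print(s['time_s'],s['position'].round(4),s['ft_force'])
g=cv2.cvtColor(im,cv2.COLOR_BGR2GRAY)
print('col from 120',g[120:290:2,318].tolist())
for d in(25,30,35,38,40,42):print(d,proj(c,fix(u[:3],[(d-50,0,38),(d-30,0,38),(d-65,0,63)]))[:,1].round(0))
E
python3 car.py
```

```text
13.75 [ 0.5816 -0.0187 -0.0066] [  0.4268391  -10.23279212  12.10497694]
col from 120 [135, 136, 134, 136, 136, 111, 3, 55, 55, 54, 51, 54, 58, 38, 35, 38, 23, 17, 13, 18, 19, 11, 15, 14, 19, 19, 13, 18, 16, 11, 14, 18, 11, 11, 14, 5, 13, 15, 16, 13, 13, 5, 15, 8, 13, 9, 9, 12, 13, 7, 59, 161, 159, 158, 154, 159, 157, 159, 159, 158, 155, 156, 98, 64, 64, 65, 66, 67, 69, 70, 67, 68, 66, 66, 69, 67, 39, 12, 11, 9, 8, 10, 11, 8, 6]
25 [318. 259. 414.]
30 [304. 243. 398.]
35 [289. 227. 383.]
38 [280. 217. 373.]
40 [274. 211. 366.]
42 [268. 204. 360.]
```

>>> {"fn": "drive_tool", "kwargs": {
  "offset": [
    [0.02, 0, 0],
    [0.02, 0, 0],
    [0.02, 0, 0],
    [0.02, 0, 0],
    [0, 0, 0],
    [0, 0, 0],
    [0, 0, 0],
    [0, 0, 0],
    [0, 0, 0],
    [0, 0, 0]
  ],
  "turn": [
    [0, 0, 0],
    [0, 0, 0],
    [0, 0, 0],
    [0, 0, 0],
    [0, 0, 0],
    [0, 0, 0],
    [0, 0, 0],
    [0, 0, 0],
    [0, 0, 0],
    [0, 0, 0]
  ],
  "hand": [0, 0, 0, 0, 0, 0, 0, 0, 0, 0]
}}

```text
time_s: 15.05
position: [0.5816, -0.0167, -0.0066]
tool_rot: [[-0.004, 1.0, 0.005], [1.0, 0.004, -0.006], [-0.006, 0.005, -1.0]]
ft_force: [-0.9, -17.7, 10.5]
grip_width: 0.0003
gripper_force: 5.5
```

>>> {"fn": "drive_tool", "kwargs": {
  "offset": [
    [0.02, 0, 0],
    [0.02, 0, 0],
    [0.01, 0, 0],
    [0, 0, 0],
    [0, 0, 0],
    [0, 0, 0],
    [0, 0, 0],
    [0, 0, 0],
    [0, 0, 0],
    [0, 0, 0]
  ],
  "turn": [
    [0, 0, 0],
    [0, 0, 0],
    [0, 0, 0],
    [0, 0, 0],
    [0, 0, 0],
    [0, 0, 0],
    [0, 0, 0],
    [0, 0, 0],
    [0, 0, 0],
    [0, 0, 0]
  ],
  "hand": [0, 0, 0, 0, 0, 0, 0, 0, 0, 0]
}}

```text
time_s: 16.3
position: [0.5818, -0.0167, -0.0065]
tool_rot: [[-0.004, 1.0, 0.005], [1.0, 0.004, -0.008], [-0.008, 0.005, -1.0]]
ft_force: [0.0, -28.7, 10.1]
grip_width: -0.0
gripper_force: 4.3
```

```bash
python3 car.py
```

```text
16.3 [ 0.5818 -0.0167 -0.0065] [ 2.13321864e-02 -2.87138659e+01  1.01344474e+01]
col from 120 [136, 135, 138, 134, 134, 110, 28, 42, 55, 56, 56, 52, 52, 47, 52, 53, 54, 17, 16, 19, 13, 16, 12, 16, 17, 18, 12, 13, 18, 16, 17, 13, 1, 8, 19, 13, 15, 11, 14, 10, 15, 13, 13, 9, 6, 14, 8, 27, 37, 34, 35, 62, 59, 59, 158, 156, 159, 157, 159, 157, 155, 153, 155, 68, 66, 65, 64, 66, 68, 67, 71, 69, 69, 67, 66, 64, 45, 9, 11, 11, 9, 3, 8, 12, 4]
25 [324. 266. 420.]
30 [310. 250. 405.]
35 [296. 234. 390.]
38 [287. 225. 380.]
40 [281. 218. 374.]
42 [275. 211. 367.]
```

The TCP stopped while the force rose to 29 N, so the carrier is home. I'll relieve the push, then lift straight up.

>>> {"fn": "drive_tool", "kwargs": {
  "offset": [
    [-0.05, 0, 0],
    [-0.05, 0, 0],
    [-0.05, 0, 0],
    [-0.05, 0, 0],
    [0, 0, 0],
    [0, 0, -0.05],
    [0, 0, -0.1],
    [0, 0, -0.1],
    [0, 0, -0.15],
    [0, 0, -0.2]
  ],
  "turn": [
    [0, 0, 0],
    [0, 0, 0],
    [0, 0, 0],
    [0, 0, 0],
    [0, 0, 0],
    [0, 0, 0],
    [0, 0, 0],
    [0, 0, 0],
    [0, 0, 0],
    [0, 0, 0]
  ],
  "hand": [0, 0, 0, 0, 0, 0, 0, 0, 0, 0]
}}

```text
time_s: 17.6
position: [0.5788, -0.0192, 0.0157]
tool_rot: [[-0.005, 1.0, -0.002], [1.0, 0.005, 0.0], [0.0, -0.002, -1.0]]
ft_force: [0.1, 0.2, -0.8]
grip_width: 0.0001
gripper_force: 0.0
```

>>> {"fn": "drive_tool", "kwargs": {
  "offset": [
    [0, 0, -0.3],
    [0, 0, -0.4],
    [0, 0, -0.4],
    [-0.1, 0, -0.4],
    [-0.2, 0, -0.4],
    [-0.3, 0, -0.4],
    [-0.3, 0, -0.4],
    [-0.3, 0, -0.3],
    [0, 0, 0],
    [0, 0, 0]
  ],
  "turn": [
    [0, 0, 0],
    [0, 0, 0],
    [0, 0, 0],
    [0, 0, 0],
    [0, 0, 0],
    [0, 0, 0],
    [0, 0, 0],
    [0, 0, 0],
    [0, 0, 0],
    [0, 0, 0]
  ],
  "hand": [0, 0, 0, 0, 0, 0, 0, 0, 0, 0]
}}

```text
time_s: 18.85
position: [0.5796, -0.0669, 0.1354]
tool_rot: [[-0.005, 1.0, -0.001], [1.0, 0.005, 0.0], [0.0, -0.001, -1.0]]
ft_force: [-0.6, 0.6, -0.4]
grip_width: -0.0002
gripper_force: 0.0
```

```bash
python3 - <<'E'
from rig import *
from h import *
import cv2
for _ in range(4): get_image('wrist')
u=np.load('u.npy');s=observe();c=camera_info('wrist');im=get_image('wrist')
print(s['time_s'],s['position'].round(4),s['ft_force'])
x0,y0=200,60;f=3.2
cv2.imwrite('pics/fin.png',cv2.resize(im[y0:y0+180,x0:x0+240],None,fx=f,fy=f,interpolation=cv2.INTER_CUBIC))
q=lambda P:((proj(c,fix(u[:3],P))-[x0,y0])*f).round(0).tolist()
print('plate top rear home',q([(-25,25,63),(-25,-25,63)]),'window',q([(-10,10,38),(10,-10,38)]),'pin up',q([(-4,10,39),(4,-10,39)]),'pin down',q([(-4,10,25),(4,-10,25)]),'bar rear up/down',q([(-138,22,28),(-138,22,14)]),'groove1 up/down',q([(-99.9,0,28),(-99.9,0,14)]),'front edge/stop',q([(135,0,38)]))
E
```

```text
19.05 [ 0.5797 -0.0668  0.1354] [ 0.70947472  0.17135442 -0.14988316]
plate top rear home [[231.0, 229.0], [525.0, 228.0]] window [[324.0, 134.0], [434.0, 16.0]] pin up [[323.0, 99.0], [433.0, 51.0]] pin down [[326.0, 100.0], [430.0, 55.0]] bar rear up/down [[280.0, 740.0], [284.0, 714.0]] groove1 up/down [[379.0, 578.0], [378.0, 558.0]] front edge/stop [[376.0, -916.0]]
```

View pics/fin.png

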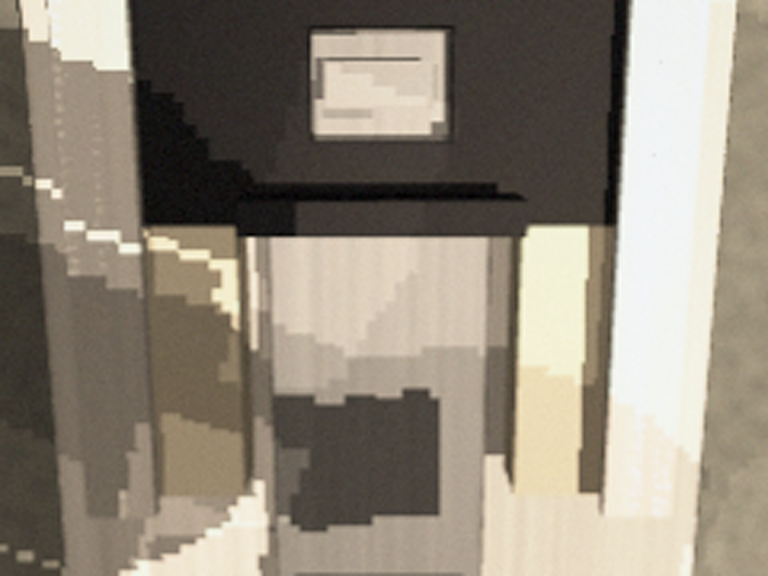

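The final view shows the plate's rear edge at row ~236, the pin standing inside the rear window at (380,85), and the bar's first groove at row ~575. I'll check the bar height and the carrier's seating numerically.

```bash
python3 - <<'E'
from rig import *
from h import *
import cv2
u=np.load('u.npy');c=camera_info('wrist');im=get_image('wrist');g=cv2.cvtColor(im,cv2.COLOR_BGR2GRAY).astype(int)
for col in(290,300,340,345):
    p=g[:,col];print(col,[r for r in range(230,330) if p[r]<p[r-3]-20])
for z in(28,14):print(z,proj(c,fix(u[:3],[(x,0,z) for x in(-99.9,-107.7,-115.8,-123.8)]))[:,1].round(1),proj(c,fix(u[:3],[(-90,22,z),(-90,-22,z)])).round(1).tolist())
r=int(proj(c,fix(u[:3],(-88,0,28)))[0,1]);print(r,g[r,275:300].tolist(),g[r,340:365].tolist())
# carrier front edge vs stop seen by scene camera
s=get_image('scene');cv2.imwrite('pics/sfin.png',s)
E
```

```text
290 [292, 293, 315, 316, 317, 318, 319]
300 [239, 240, 241, 250, 251, 252, 260, 261, 262, 263, 271, 272, 273, 281, 282, 283, 284, 292, 293, 303, 304, 305]
340 [239, 240, 241, 250, 251, 252, 260, 261, 262, 263, 271, 272, 273, 282, 283, 284, 292, 293, 315, 316, 317, 318, 319]
345 [291, 292, 293, 315, 316, 317, 318, 319]
28 [240.5 251.2 262.2 272.8] [[285.5, 226.7], [350.8, 226.5]]
14 [234.1 244.4 254.9 265.1] [[287.0, 220.9], [349.3, 220.7]]
223 [241, 242, 241, 242, 241, 240, 239, 232, 189, 148, 136, 141, 157, 155, 163, 148, 127, 127, 105, 72, 71, 69, 72, 68, 68] [168, 165, 164, 164, 164, 163, 164, 161, 159, 151, 161, 207, 222, 220, 221, 219, 219, 222, 224, 225, 222, 216, 217, 214, 221]
```

The bar is back up at 28 mm with its pin in the window. I'll do one last check of the gap at the end stop from above.

>>> {"fn": "drive_tool", "kwargs": {
  "offset": [
    [0, 0, -0.8],
    [0.5, 0, -0.6],
    [0.7, 0, 0],
    [0.7, 0, 0],
    [0.7, 0, 0],
    [0.7, 0, 0],
    [0.4, 0, 0],
    [0, 0, 0],
    [0, 0, 0],
    [0, 0, 0]
  ],
  "turn": [
    [0, 0, 0],
    [0, 0, 0],
    [0, 0, 0],
    [0, 0, 0],
    [0, 0, 0],
    [0, 0, 0],
    [0, 0, 0],
    [0, 0, 0],
    [0, 0, 0],
    [0, 0, 0]
  ],
  "hand": [0, 0, 0, 0, 0, 0, 0, 0, 0, 0]
}}

```text
time_s: 20.45
position: [0.5793, 0.08, 0.1919]
tool_rot: [[-0.004, 1.0, -0.0], [1.0, 0.004, -0.0], [-0.0, -0.0, -1.0]]
ft_force: [0.2, -0.2, -0.1]
grip_width: -0.0001
gripper_force: 0.0
```

```bash
python3 - <<'E'
from rig import *
from h import *
import cv2
for _ in range(3):get_image('wrist')
u=np.load('u.npy');s=observe();c=camera_info('wrist');im=get_image('wrist');cv2.imwrite('pics/stop.png',im)
print(s['time_s'],s['position'].round(3))
g=cv2.GaussianBlur(cv2.cvtColor(im,cv2.COLOR_BGR2GRAY),(3,3),0).astype(np.float32)
xs=np.arange(100,152,1.)
for y in(-44,-36,-25,0,25,36,44):
    p=proj(c,fix(u[:3],[(x,y,38) for x in xs])).astype(np.float32)
    print(y,p[0].round(),cv2.remap(g,p[None,:,0],p[None,:,1],1)[0].round().astype(int).tolist())
# plate and pin positions along centreline
xs=np.arange(-40,15,1.)
for y,z in((0,38),(-8,38),(22,63)):
    p=proj(c,fix(u[:3],[(x,y,z) for x in xs])).astype(np.float32);print(y,z,p[0].round(),cv2.remap(g,p[None,:,0],p[None,:,1],1)[0].round().astype(int).tolist())
E
```

```text
20.6 [0.579 0.08  0.192]
-44 [376. 153.] [108, 108, 104, 91, 59, 43, 51, 53, 53, 60, 69, 70, 71, 74, 75, 68, 68, 71, 72, 67, 65, 71, 76, 76, 74, 79, 81, 75, 71, 74, 78, 76, 69, 115, 216, 248, 248, 248, 248, 248, 248, 248, 248, 235, 141, 92, 131, 152, 150, 148, 151, 152]
-36 [365. 153.] [108, 107, 103, 92, 57, 35, 39, 42, 41, 47, 71, 96, 100, 100, 98, 99, 102, 104, 104, 104, 103, 104, 103, 102, 101, 100, 99, 99, 89, 72, 67, 68, 69, 121, 218, 248, 248, 248, 248, 248, 248, 248, 248, 237, 143, 84, 121, 146, 146, 147, 148, 149]
-25 [350. 153.] [108, 105, 102, 91, 59, 45, 58, 85, 141, 206, 241, 245, 245, 245, 245, 246, 246, 236, 185, 130, 122, 122, 123, 123, 123, 123, 122, 120, 107, 76, 65, 66, 68, 117, 215, 248, 248, 248, 248, 248, 248, 248, 248, 241, 150, 84, 121, 151, 153, 153, 152, 151]
0 [317. 153.] [114, 113, 112, 98, 63, 45, 57, 62, 61, 70, 106, 132, 135, 133, 133, 134, 135, 135, 133, 133, 133, 132, 132, 130, 130, 130, 131, 129, 117, 83, 70, 69, 69, 110, 207, 249, 249, 248, 248, 248, 248, 248, 248, 248, 163, 79, 90, 129, 147, 148, 148, 145]
25 [283. 153.] [114, 112, 110, 99, 64, 31,
[... 720 characters left out ...]
 13, 12, 12, 13, 13, 12, 13, 13, 12, 12, 12, 12, 12, 12, 12, 11, 9, 8, 8, 9, 12, 18, 26, 29, 29, 30, 30, 30, 25, 16, 9, 12, 36, 76, 129, 167, 177, 177, 177, 178, 177, 170, 132, 82, 63, 63, 72, 101, 110, 65, 33, 34, 35, 36]
-8 38 [327. 319.] [72, 73, 72, 72, 72, 72, 72, 72, 73, 73, 73, 73, 72, 72, 70, 65, 47, 24, 10, 8, 9, 11, 18, 26, 29, 30, 31, 30, 29, 24, 14, 9, 16, 39, 80, 131, 167, 177, 177, 177, 177, 178, 170, 130, 81, 65, 68, 87, 122, 119, 66, 37, 36, 36, 37]
22 63 [290. 335.] [15, 15, 16, 16, 16, 15, 14, 15, 15, 15, 15, 15, 14, 14, 15, 14, 13, 15, 19, 22, 21, 15, 8, 6, 7, 9, 11, 12, 11, 9, 8, 7, 7, 10, 15, 22, 27, 28, 29, 29, 30, 30, 29, 29, 30, 30, 29, 29, 29, 30, 31, 31, 31, 31, 30]
```

```bash
python3 -c "
from rig import *
print(env.close_job())"
```

```text
the job is handed in; nothing more can be done
None
```

The carrier is home against the end stop (it took 29 N without moving, and no gap shows at the stop). The bar is back up with its pin in the carrier's window, the arm is clear, and the job is handed in at about 21 s; no verdict was returned.

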